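# Check the control-parts case and return the misplaced part

### The arm

A 7-joint arm with a two-finger parallel gripper is mounted at the origin on the work surface. World frame = base frame: x ahead of the robot, y to its left, z up, the work surface at z = 0. Lengths are in m, angles in degrees, forces in N, time in s.
With the tool pointing down it reaches from about 0.425 to 0.925 m from the base axis. Payload 6.8 kg.
Tool frame: the origin (TCP) lies at the very end of the fingers, on their centre line; the grasp point (between the pads) lies 19 mm behind it (ctrl.hold_point_z is the distance from the TCP to the grasp point, in m); y points along the fingers, x is the direction in which the jaws open and shut, and the axes are right-handed (so a half turn about y gives the same grasp; the last joint's range is limited). The gripper opens to 88 mm and grips with 3 to 60 N. Pads are 20 mm wide; open, the fingers measure 115 mm over their backs; the gripper's body (75 mm by 178 mm) begins 61 mm behind the grasp point.
Start: joints at [-79.418, 27.33, 1.283, 89.118, -0.659, 63.558, -4.761], TCP at [0.195, 0.646, 0.223] pointing down, gripper open.
Joint ranges: [-169.35, 169.35], [-19.33, 120.38], [-80.79, 83.38], [13.8, 139.57], [-78.32, 258.32], [9.67, 109.79], [-169.56, 169.56]. Speed limits (degrees/s): [136.94, 136.94, 180, 180, 180, 180, 180].

### API

Orientations are given as [roll, pitch, yaw] about the fixed x, y, z axes, in that order (R = Rz(yaw) Ry(pitch) Rx(roll)).
In Python, from bench import ctrl gives the robot as it stands. The module is installed in compiled form; this text tells all that it offers.
- The arm moves only by the shell command python3 -m crank 'ROWS'. ROWS is JSON, a list of rows, each an object with "translation": the shift along the tool's x, y, z in cm, a list of three; "twist": the turn, a rotation vector about the tool's x, y, z in degrees, a list of three; "jaw": the finger opening in cm, from 0 to 8.78. A call has 1 to 20 rows; each row shifts and turns the commanded pose from where the row before left it, along the tool's axes as they then stand; what a row does not reach is not made up. A row lasts 1/8 s, in which the tool goes at most 62.5 mm and 10.7 degrees, less where a joint would pass 70% of its speed; a pose out of reach is approached as far as the arm can. A call with a gripper value outside its range is refused whole. The fingers move at their own pace and stop on an object; the grip force is fixed at half the most. Time passes only in rows, so rows that do not move let the fingers close. It gives the time, the measured TCP pose, the force and the opening at its end, in the units of the state.
- ctrl.observe(): the state, without advancing time (a new reading comes with each control period).
- ctrl.grab_frame(name): name is "scene" or "top" or "wrist"; returns a dict with "img" (400x640x3 uint8, blue, green, red), "range_z" (400x640 float32, m along the optical axis (not along the pixel's ray), 0 where there is no reading), "fx", "fy", "cx", "cy" (pixels), "k1" (the pictures are not rectified: a ray, as slopes to the right and down, at radius r is drawn at 1 + k1 r^2 times it, then the intrinsics apply), "position" and "rotation" of the camera in the world; the wrist camera has in their place "mount" (4x4, takes a point from camera to tool coordinates, whose origin is the TCP and whose axes are the tool frame's). Camera axes: x right, y down, z forward; pixel columns grow to the right and rows downward; lengths in m; the calibration is good to about 2 mm. A picture is of the moment at which its call begins: read the wrist's pose just before it.
- ctrl.close_job(): hands the job in, once; it reports no verdict.
The state is a dict: "time": time; "q": joint angles; "qvel": joint speeds; "effort": joint torques, N m; "tcp_pos": TCP position; "ee_rot": TCP orientation; "contact_force": force on the tool from outside, world axes, zero at the start; "wrist_torque": the same for the moment, N m; "grip_width": opening from 0.0 (shut) to 1.0 (fully open).
Only numpy, scipy, OpenCV 4.12 (cv2) and the standard library are available. Lean on these libraries where they do the work, as an engineer would, in place of code of your own. Each camera call takes 0.05 s, during which the arm holds its last target. There are 200 camera calls.

### The job

Open the lid of the assortment case right up and check the three bins inside against the shapes on their labels: one part stands in a bin where it does not belong. Take that part out and stand it upright in the open returns tray beside the case, leaving the other parts standing in their places, then shut the lid fully without slamming it. Do not disturb the other things on the bench.

Things in the scene. Friction and masses are not known exactly. Their poses are not given: they have to be found in the camera images.
- case: Black assortment case, 170 mm deep (x), 264 mm wide (y), walls 4 mm thick, 40 mm high (60 with the lid shut); fixed. Origin: centre of the underside. +x points from the front (tab) to the hinge, away from the robot, z up. Three insert bins stand side by side in it, at y = -82, 0, +82 mm, in any order; parts in them reach 54 mm above the bench.
- lid (a joint): Lid angle in rad: 0 shut, 1.75 at its stop, just past upright, leaning away from the robot. May start up to 0.1 ajar. Stiff hinge: the lid stays at any angle; moving it at the tab takes 1.5 to 6 N. The lid is a dark grey shell, open below, 264 mm wide, 170 mm from hinge line to front wall, its flat outer face 20 mm above the hinge line when shut. 300 g.
- lid_hinge (a point): Middle of the hinge line, at the top of the case's far wall, 40 mm above the bench; the line runs along the case's y. The point turns with the lid: its x axis points from the tab to the hinge.
- lid_tab (a point): Middle of the underside of the thumb tab on the lid's front edge, 180 mm from the hinge line. The tab is a plate 70 mm wide, 5 mm thick, that sticks out 20 mm from the lid's front wall; shut, its underside is 46 mm above the bench, with free space below. The frame turns with the lid: x points to the hinge, z out of the outer face.
- bin_hex: Light-grey insert bin, 160 mm (x) x 81.5 mm (y), axes as the case's; origin: centre of its underside, 3 mm above the bench. Inner floor 3 mm and walls 20 mm above the origin. Over x = -80 to -56 mm lies a solid label ledge as high as the walls; parts stand behind it, near x = -26 and +38 mm. The label shows two hexagons with a hole: it is the bin for cable glands.
- bin_round: Light-grey insert bin, 160 mm (x) x 81.5 mm (y), axes as the case's; origin: centre of its underside, 3 mm above the bench. Inner floor 3 mm and walls 20 mm above the origin. Over x = -80 to -56 mm lies a solid label ledge as high as the walls; parts stand behind it, near x = -26 and +38 mm. The label shows two round discs with a ring about them: it is the bin for push-button units.
- bin_rect: Light-grey insert bin, 160 mm (x) x 81.5 mm (y), axes as the case's; origin: centre of its underside, 3 mm above the bench. Inner floor 3 mm and walls 20 mm above the origin. Over x = -80 to -56 mm lies a solid label ledge as high as the walls; parts stand behind it, near x = -26 and +38 mm. The label shows two rectangles with two dots each: it is the bin for contact blocks.
- tray: Open grey returns tray, 170 mm (x) x 110 mm (y), on the bench to the left or to the right of the case; does not move. Origin: centre of the underside; floor 6 mm thick, walls 3 mm thick and 28 mm high. One part (a gland or a push-button unit) already stands in it, at about x = -42 mm of its frame; the other half is free.
- gland_1: Grey plastic cable gland standing upright on its round 25 mm thread, 48 mm tall: 32 mm hexagonal flange at 12 to 22 mm height, then a 30 mm (across flats) hexagonal nut, straight up to 40 mm, tapering to a top with a dark hole. Two flats face its +y and -y. Origin: centre of the underside; z up. 30 to 65 g.
- gland_2: Grey plastic cable gland standing upright on its round 25 mm thread, 48 mm tall: 32 mm hexagonal flange at 12 to 22 mm height, then a 30 mm (across flats) hexagonal nut, straight up to 40 mm, tapering to a top with a dark hole. Two flats face its +y and -y. Origin: centre of the underside; z up. 30 to 65 g.
- gland_3: Grey plastic cable gland standing upright on its round 25 mm thread, 48 mm tall: 32 mm hexagonal flange at 12 to 22 mm height, then a 30 mm (across flats) hexagonal nut, straight up to 40 mm, tapering to a top with a dark hole. Two flats face its +y and -y. Origin: centre of the underside; z up. 30 to 65 g.
- button_1: Push-button unit standing upright, 46 mm tall: black square base 30 x 30 mm, 22 mm high, a 22 mm neck, a round grey bezel of 30 mm diameter at 28 to 39 mm height, a round black button of 24 mm on top. Sides of the base face its x and y. Origin: centre of the underside; z up. 35 to 80 g.
- button_2: Push-button unit standing upright, 46 mm tall: black square base 30 x 30 mm, 22 mm high, a 22 mm neck, a round grey bezel of 30 mm diameter at 28 to 39 mm height, a round black button of 24 mm on top. Sides of the base face its x and y. Origin: centre of the underside; z up. 35 to 80 g.
- button_3: Push-button unit standing upright, 46 mm tall: black square base 30 x 30 mm, 22 mm high, a 22 mm neck, a round grey bezel of 30 mm diameter at 28 to 39 mm height, a round black button of 24 mm on top. Sides of the base face its x and y. Origin: centre of the underside; z up. 35 to 80 g.
- block_1: Contact block standing upright: plain grey box 22 mm (its x) x 30 mm (its y), 46 mm tall, with two screw heads on top. Origin: centre of the underside; z up. 50 g.
- multimeter: Bystander: dark grey hand-held multimeter lying flat, 165 x 80 x 41 mm, on the other side of the case from the tray. Origin: centre of the underside.
- screwdriver: Bystander: black-handled screwdriver lying on the bench beyond the case, right of centre, 190 mm long, up to 30 mm high.
- wrench: Bystander: steel wrench lying on the bench beyond the case, left of centre, 170 mm long, flat.
- breaker: Bystander: white two-pole modular circuit breaker standing on end, about 66 x 36 x 80 mm tall, to the far right. Origin: underside.
- din_rail: Bystander: aluminium mounting-rail offcut lying flat, 150 x 36 x 8 mm, to the far left.

How it is judged (in metres and radians):
On the way, in this order (a step that is already met when the one before it is completed fails the run):
1. the lid stands open (value of joint lid above 1.3 rad), for 0.2 s.
2. the misplaced part stands in the returns tray and everything else in its own bin, the lid still open ((((x of gland_1 in the frame of tray between -0.083 and 0.083 m and y of gland_1 in the frame of tray between -0.053 and 0.053 m) and (x of gland_2 in the frame of bin_hex between -0.056 and 0.08 m and y of gland_2 in the frame of bin_hex between -0.041 and 0.041 m) and (x of gland_3 in the frame of bin_hex between -0.056 and 0.08 m and y of gland_3 in the frame of bin_hex between -0.041 and 0.041 m)) or ((x of gland_2 in the frame of tray between -0.083 and 0.083 m and y of gland_2 in the frame of tray between -0.053 and 0.053 m) and (x of gland_1 in the frame of bin_hex between -0.056 and 0.08 m and y of gland_1 in the frame of bin_hex between -0.041 and 0.041 m) and (x of gland_3 in the frame of bin_hex between -0.056 and 0.08 m and y of gland_3 in the frame of bin_hex between -0.041 and 0.041 m)) or ((x of gland_3 in the frame of tray between -0.083 and 0.083 m and y of gland_3 in the frame of tray between -0.053 and 0.053 m) and (x of gland_1 in the frame of bin_hex between -0.056 and 0.08 m and y of gland_1 in the frame of bin_hex between -0.041 and 0.041 m) and (x of gland_2 in the frame of bin_hex between -0.056 and 0.08 m and y of gland_2 in the frame of bin_hex between -0.041 and 0.041 m))) and (((x of button_1 in the frame of tray between -0.083 and 0.083 m and y of button_1 in the frame of tray between -0.053 and 0.053 m) and (x of button_2 in the frame of bin_round between -0.056 and 0.08 m and y of button_2 in the frame of bin_round between -0.041 and 0.041 m) and (x of button_3 in the frame of bin_round between -0.056 and 0.08 m and y of button_3 in the frame of bin_round between -0.041 and 0.041 m)) or ((x of button_2 in the frame of tray between -0.083 and 0.083 m and y of button_2 in the frame of tray between -0.053 and 0.053 m) and (x of button_1 in the frame of bin_round between -0.056 and 0.08 m and y of button_1 in the frame of bin_round between -0.041 and 0.041 m) and (x of button_3 in the frame of bin_round between -0.056 and 0.08 m and y of button_3 in the frame of bin_round between -0.041 and 0.041 m)) or ((x of button_3 in the frame of tray between -0.083 and 0.083 m and y of button_3 in the frame of tray between -0.053 and 0.053 m) and (x of button_1 in the frame of bin_round between -0.056 and 0.08 m and y of button_1 in the frame of bin_round between -0.041 and 0.041 m) and (x of button_2 in the frame of bin_round between -0.056 and 0.08 m and y of button_2 in the frame of bin_round between -0.041 and 0.041 m))) and x of block_1 in the frame of bin_rect between -0.056 and 0.08 m and y of block_1 in the frame of bin_rect between -0.041 and 0.041 m and angle between each of gland_1, gland_2, gland_3, button_1, button_2, button_3, block_1's own z axis and vertical below 0.25 rad and height (world z) of each of gland_1, gland_2, gland_3, button_1, button_2, button_3, block_1 below 0.013 m and linear speed of each of gland_1, gland_2, gland_3, button_1, button_2, button_3, block_1 below 0.03 m/s and value of joint lid above 1 rad), for 0.2 s.
At the end, for the whole second after the job is handed in: Lid shut (within 0.03 rad); on the floor of the returns tray one gland and one push-button unit (the misplaced part and the one already there); two glands, two push-button units and the contact block each in the bin labelled for them; all upright within 0.25 rad, at rest (value of joint lid below 0.03 rad and (((x of gland_1 in the frame of tray between -0.083 and 0.083 m and y of gland_1 in the frame of tray between -0.053 and 0.053 m) and (x of gland_2 in the frame of bin_hex between -0.056 and 0.08 m and y of gland_2 in the frame of bin_hex between -0.041 and 0.041 m) and (x of gland_3 in the frame of bin_hex between -0.056 and 0.08 m and y of gland_3 in the frame of bin_hex between -0.041 and 0.041 m)) or ((x of gland_2 in the frame of tray between -0.083 and 0.083 m and y of gland_2 in the frame of tray between -0.053 and 0.053 m) and (x of gland_1 in the frame of bin_hex between -0.056 and 0.08 m and y of gland_1 in the frame of bin_hex between -0.041 and 0.041 m) and (x of gland_3 in the frame of bin_hex between -0.056 and 0.08 m and y of gland_3 in the frame of bin_hex between -0.041 and 0.041 m)) or ((x of gland_3 in the frame of tray between -0.083 and 0.083 m and y of gland_3 in the frame of tray between -0.053 and 0.053 m) and (x of gland_1 in the frame of bin_hex between -0.056 and 0.08 m and y of gland_1 in the frame of bin_hex between -0.041 and 0.041 m) and (x of gland_2 in the frame of bin_hex between -0.056 and 0.08 m and y of gland_2 in the frame of bin_hex between -0.041 and 0.041 m))) and (((x of button_1 in the frame of tray between -0.083 and 0.083 m and y of button_1 in the frame of tray between -0.053 and 0.053 m) and (x of button_2 in the frame of bin_round between -0.056 and 0.08 m and y of button_2 in the frame of bin_round between -0.041 and 0.041 m) and (x of button_3 in the frame of bin_round between -0.056 and 0.08 m and y of button_3 in the frame of bin_round between -0.041 and 0.041 m)) or ((x of button_2 in the frame of tray between -0.083 and 0.083 m and y of button_2 in the frame of tray between -0.053 and 0.053 m) and (x of button_1 in the frame of bin_round between -0.056 and 0.08 m and y of button_1 in the frame of bin_round between -0.041 and 0.041 m) and (x of button_3 in the frame of bin_round between -0.056 and 0.08 m and y of button_3 in the frame of bin_round between -0.041 and 0.041 m)) or ((x of button_3 in the frame of tray between -0.083 and 0.083 m and y of button_3 in the frame of tray between -0.053 and 0.053 m) and (x of button_1 in the frame of bin_round between -0.056 and 0.08 m and y of button_1 in the frame of bin_round between -0.041 and 0.041 m) and (x of button_2 in the frame of bin_round between -0.056 and 0.08 m and y of button_2 in the frame of bin_round between -0.041 and 0.041 m))) and x of block_1 in the frame of bin_rect between -0.056 and 0.08 m and y of block_1 in the frame of bin_rect between -0.041 and 0.041 m and angle between each of gland_1, gland_2, gland_3, button_1, button_2, button_3, block_1's own z axis and vertical below 0.25 rad and height (world z) of each of gland_1, gland_2, gland_3, button_1, button_2, button_3, block_1 below 0.013 m and linear speed of each of gland_1, gland_2, gland_3, button_1, button_2, button_3, block_1 below 0.03 m/s); the robot touches nothing.
It fails at once if the lid is slammed: it shuts faster than 3 rad/s (about 0.5 m/s at its front edge) over the last 0.3 rad (value of joint lid below 0.3 rad and velocity of joint lid below -3 rad/s).
It fails at once if a bystander (multimeter, screwdriver, wrench, breaker, rail) is moved by more than 30 mm (distance of any of multimeter, screwdriver, wrench, breaker, din_rail from where it was at the start of the episode above 0.03 m).
It also fails if it takes over 72 s, if anything falls off the work surface, if the arm or the gripper's body presses on something with over 40 N, if the wrist force passes 120 N, or if a joint passes its speed limit or range.

## Working session

There is one attempt and no reset: what is moved stays moved. The work goes in short steps, Python scripts to look and compute and a shell command to move; the robot and the scene stay as the last step left them, time stands still between calls to the robot, and variables do not carry over. Pictures are saved under pics/ and viewed, about 8 in all and at most 12, crops included, and the job is handed in when it is done.

```bash
mkdir -p pics; cat > h.py <<'E'
import numpy as np, cv2
from bench import ctrl
from scipy.spatial.transform import Rotation as R
def T():
    s=ctrl.observe(); return np.array(s['tcp_pos']),s
def rotm(r):
    r=np.array(r,float)
    if r.shape==(3,3): return r
    if r.size==4: return R.from_quat(r).as_matrix()
    return R.from_euler('xyz',r,degrees=True).as_matrix()
def grab(n):
    s=ctrl.observe(); f=ctrl.grab_frame(n)
    if n=='wrist':
        Rt=rotm(s['ee_rot']); M=np.array(f['mount']); f['Rw']=Rt@M[:3,:3]; f['pw']=Rt@M[:3,3]+np.array(s['tcp_pos'])
    else: f['Rw']=rotm(f['rotation']); f['pw']=np.array(f['position'])
    return f
def world(f,u,v,d=None,z=None):
    K=np.array([[f['fx'],0,f['cx']],[0,f['fy'],f['cy']],[0,0,1.]])
    p=cv2.undistortPoints(np.array([[[u,v]]],float),K,np.array([f['k1'],0,0,0.]))[0,0]
    ray=np.array([p[0],p[1],1.])
    if z is not None:
        r=f['Rw']@ray; return f['pw']+r*(z-f['pw'][2])/r[2]
    if d is None:
        w=f['range_z'][int(v)-1:int(v)+2,int(u)-1:int(u)+2]; w=w[w>0]; d=np.median(w) if w.size else np.nan
    return f['pw']+f['Rw']@(ray*d)
def cloud(f):
    v,u=np.mgrid[0:400,0:640]; K=np.array([[f['fx'],0,f['cx']],[0,f['fy'],f['cy']],[0,0,1.]])
    p=cv2.undistortPoints(np.stack([u,v],-1).reshape(-1,1,2).astype(float),K,np.array([f['k1'],0,0,0.])).reshape(400,640,2)
    r=np.dstack([p,np.ones((400,640))])*f['range_z'][...,None]
    return r@f['Rw'].T+f['pw']
E
python3 - <<'E'
from h import *
import pickle
s=ctrl.observe(); print(s)
for n in('scene','top'):
    f=grab(n); cv2.imwrite(f'pics/{n}0.png',f['img']); pickle.dump(f,open(n+'0.pkl','wb')); print(n,f['position'],f['rotation'],f['fx'],f['k1'])
E
```

```text
{'time': 0.0, 'q': array([-79.41626428,  27.37426944,   1.28089604,  89.17693263,
        -0.65739457,  63.55890238,  -4.76127074]), 'qvel': array([ 0.01969359, -0.08042964, -0.05274839,  0.07147208,  0.13662968,
        0.0293854 ,  0.0388378 ]), 'effort': array([-5.27122174e-04, -5.82852602e+01,  1.53452341e+00, -2.72622800e+01,
       -5.43066161e-02,  1.67967612e-02,  1.39255158e-04]), 'tcp_pos': array([0.19470067, 0.64568476, 0.22171008]), 'ee_rot': array([-90.00934643,   0.10232356,  73.22369208]), 'contact_force': array([-0.64492935,  0.21343893, -0.14102312]), 'wrist_torque': array([-0.0164917 , -0.004551  , -0.02573498]), 'grip_width': 0.9994674728416184}
scene [1.29737733 0.60739229 0.67960673] [-123.60352753   -0.21376791  130.99668038] 511.7683667358293 0.027235482370613805
top [0.47524396 0.02123555 1.28884181] [-175.1891947    -0.86428377  -90.29271094] 450.6069005766539 -0.02131468469387924
```

View pics/top0.png

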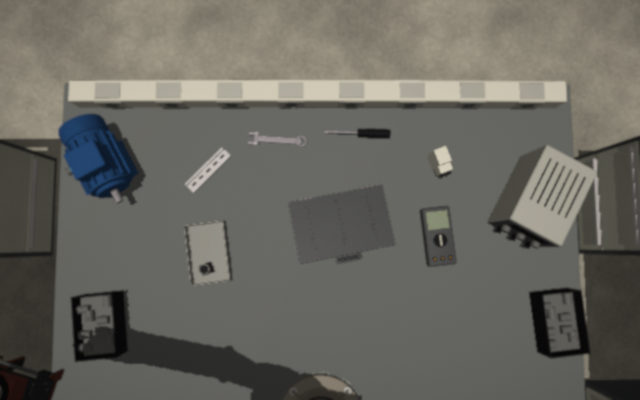

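View pics/scene0.png

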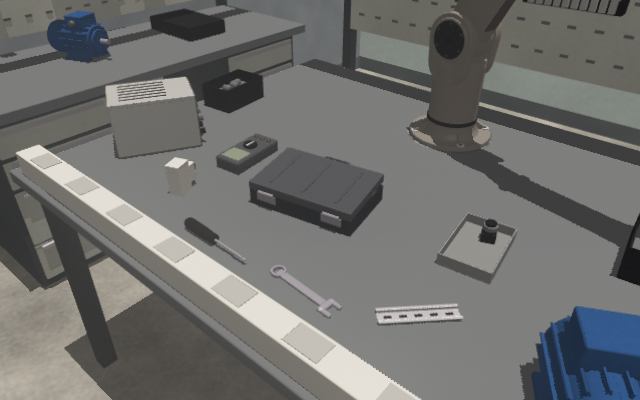

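The top view shows the case (centre about 342,224, tab at 348,258), the tray to its left (208,252) with a button unit at (206,268), and the multimeter to its right. The scene view agrees. Since a button is already in the tray, the misplaced part should be a gland. Next I'll fit poses from depth.

```bash
python3 - <<'E'
from h import *
import pickle
f=pickle.load(open('top0.pkl','rb')); P=cloud(f)
def box(name,u0,u1,v0,v1,zl,zh):
    m=np.zeros((400,640),bool); m[v0:v1,u0:u1]=1; m&=(P[...,2]>zl)&(P[...,2]<zh)
    q=P[m]; c,(w,h),a=cv2.minAreaRect((q[:,:2]*1000).astype(np.float32)); print(name,len(q),np.round(c,1),round(w,1),round(h,1),round(a,2),'zmed',np.median(q[:,2]),'z5/95',np.percentile(q[:,2],[5,95]))
    return q
q=box('lid',270,415,170,254,.052,.09)
A=np.c_[q[:,:2],np.ones(len(q))]; k=np.linalg.lstsq(A,q[:,2],rcond=None)[0]; print('plane',k)
box('tab',335,365,254,270,.03,.09)
box('tray',175,245,210,295,.015,.06)
box('trayobj',192,222,255,282,.035,.07)
box('meter',410,470,195,275,.02,.06)
print('bench',np.median(P[290:300,300:400,2]))
for n,u,v in(('tab',348,258),('lidTL',289.5,202),('lidTR',381.5,185.5),('lidBR',395,244),('lidBL',301,263)): print(n,world(f,u,v,z=.06))
E
```

```text
lid 5786 [530.9 -58.1] 174.0 264.5 10.74 zmed 0.06705683130401541 z5/95 [0.06050496 0.07379344]
plane [-0.06796973 -0.0131011   0.10270687]
tab 206 [436.9 -74.8] 68.4 24.4 89.84 zmed 0.06518914555845645 z5/95 [0.06115538 0.07319158]
tray 492 [453.5 314.2] 171.2 109.7 7.18 zmed 0.028532667906597697 z5/95 [0.01721128 0.05387677]
trayobj 104 [409.7 317.8] 27.2 28.9 0.33 zmed 0.05029220988819594 z5/95 [0.04026009 0.05619246]
meter 1723 [ 497.5 -333.4] 165.1 81.9 5.99 zmed 0.03562963577002676 z5/95 [0.02928202 0.04193229]
bench 0.0014863559163660334
tab [ 0.43794518 -0.07654406  0.06      ]
lidTL [0.59121007 0.08214865 0.06      ]
lidTR [ 0.63593613 -0.17103663  0.06      ]
lidBR [ 0.47512292 -0.20528134  0.06      ]
lidBL [0.42519664 0.05100299 0.06      ]
```

```bash
cat >> h.py <<'E'
YAW=10.7; C0=np.array([.531,-.058,0]); a=np.radians(YAW)
CX=np.array([np.cos(a),np.sin(a),0]); CY=np.array([-np.sin(a),np.cos(a),0]); ZH=np.array([0,0,1.])
def case(x,y,z): return C0+CX*x+CY*y+ZH*z
def tocase(p): d=np.asarray(p)-C0; return np.array([d@CX,d@CY,d[2]])
def tilt(al,yaw=YAW):
    b=np.radians(yaw); cx=np.array([np.cos(b),np.sin(b),0]); al=np.radians(al)
    y=np.cos(al)*cx-np.sin(al)*ZH; x=-np.cross(ZH,cx); return np.c_[x,y,np.cross(x,y)]
def cur():
    s=ctrl.observe(); return np.array(s['tcp_pos']),rotm(s['ee_rot']),s
def rows(wps,jaw,start=None):
    "wps: [(pos,R,n)] -> prints rounded rows, replaying rounding"
    p,Rm=start or cur()[:2]; out=[]
    for P,Q,n in wps:
        for i in range(n):
            k=n-i
            t=np.round(Rm.T@(P-p)/k*100,1); w=np.round(R.from_matrix(Rm.T@Q).as_rotvec(degrees=True)/k,1)
            out.append('{"translation":[%g,%g,%g],"twist":[%g,%g,%g],"jaw":%g}'%(*(t+0.),*(w+0.),jaw))
            p=p+Rm@t/100; Rm=Rm@R.from_rotvec(w,degrees=True).as_matrix()
    print('['+',\n'.join(out)+']'); print('end',p)
def stat():
    p,Rm,s=cur(); print('t',round(s['time'],2),'tcp',p.round(4),'case',tocase(p).round(4),'yaxis',Rm[:,1].round(2),'F',np.round(s['contact_force'],1),'grip',round(s['grip_width'],3),'q',np.round(s['q'],0))
E
python3 - <<'E'
from h import *
p0,R0,_=cur(); w=[]
for i in range(1,17):
    t=i/16; az=np.radians(73.2-83.2*t); r=.674+(.50-.674)*t; yaw=73.2-152.5*t+90
    w.append((np.array([r*np.cos(az),r*np.sin(az),.222+.03*t]),tilt(90,yaw),1))
rows(w,0)
E
```

```text
[{"translation":[-1.4,-0.2,-6],"twist":[0,9.6,-0.1],"jaw":0},
{"translation":[-0.9,-0.2,-6],"twist":[0,9.5,0],"jaw":0},
{"translation":[-0.5,-0.2,-6],"twist":[0,9.5,0],"jaw":0},
{"translation":[0,-0.2,-5.8],"twist":[0,9.5,0],"jaw":0},
{"translation":[0.4,-0.2,-5.8],"twist":[0,9.6,0],"jaw":0},
{"translation":[0.8,-0.1,-5.6],"twist":[0,9.5,0],"jaw":0},
{"translation":[1.2,-0.2,-5.5],"twist":[0,9.5,0],"jaw":0},
{"translation":[1.5,-0.2,-5.3],"twist":[0,9.6,0],"jaw":0},
{"translation":[1.9,-0.2,-5],"twist":[0,9.5,0],"jaw":0},
{"translation":[2.2,-0.2,-4.8],"twist":[0,9.5,0],"jaw":0},
{"translation":[2.5,-0.2,-4.6],"twist":[0,9.6,0],"jaw":0},
{"translation":[2.7,-0.2,-4.3],"twist":[0,9.5,0],"jaw":0},
{"translation":[3,-0.1,-4],"twist":[0,9.5,0],"jaw":0},
{"translation":[3.2,-0.2,-3.7],"twist":[0,9.6,0],"jaw":0},
{"translation":[3.4,-0.2,-3.4],"twist":[0,9.5,0],"jaw":0},
{"translation":[3.6,-0.2,-3.1],"twist":[0,9.5,0],"jaw":0}]
end [ 0.49209513 -0.08721957  0.25186502]
```

```bash
python3 -m crank '[{"translation":[-1.4,-0.2,-6],"twist":[0,9.6,0],"jaw":0},{"translation":[-0.9,-0.2,-6],"twist":[0,9.5,0],"jaw":0},{"translation":[-0.5,-0.2,-6],"twist":[0,9.5,0],"jaw":0},{"translation":[0,-0.2,-5.8],"twist":[0,9.5,0],"jaw":0},{"translation":[0.4,-0.2,-5.8],"twist":[0,9.6,0],"jaw":0},{"translation":[0.8,-0.1,-5.6],"twist":[0,9.5,0],"jaw":0},{"translation":[1.2,-0.2,-5.5],"twist":[0,9.5,0],"jaw":0},{"translation":[1.5,-0.2,-5.3],"twist":[0,9.6,0],"jaw":0},{"translation":[1.9,-0.2,-5],"twist":[0,9.5,0],"jaw":0},{"translation":[2.2,-0.2,-4.8],"twist":[0,9.5,0],"jaw":0},{"translation":[2.5,-0.2,-4.6],"twist":[0,9.6,0],"jaw":0},{"translation":[2.7,-0.2,-4.3],"twist":[0,9.5,0],"jaw":0},{"translation":[3,-0.1,-4],"twist":[0,9.5,0],"jaw":0},{"translation":[3.2,-0.2,-3.7],"twist":[0,9.6,0],"jaw":0},{"translation":[3.4,-0.2,-3.4],"twist":[0,9.5,0],"jaw":0},{"translation":[3.6,-0.2,-3.1],"twist":[0,9.5,0],"jaw":0}]'
python3 - <<'E'
from h import *
stat()
# tilt to 50 while staying high, then to pre-hook
rows([(np.array([.44,-.085,.24]),tilt(50),5),(case(-.128,0,.12),tilt(45),4),(case(-.128,0,.043),tilt(45),3)],0)
E
```

```text
time: 2.1
tcp_pos: [0.4915, -0.0882, 0.2526]
ee_rot: [-90.0, -0.0, -79.6]
contact_force: [0.1, -0.6, -0.4]
grip_width: 0.01
t 2.1 tcp [ 0.4915 -0.0882  0.2526] case [-0.0444 -0.0224  0.2526] yaxis [-0. -0. -1.] F [ 0.1 -0.6 -0.4] grip 0.01 q [-40.  11.  50. 113. -10.  60. -65.]
[{"translation":[-0.2,0.3,-1],"twist":[8,-0.1,0],"jaw":0},
{"translation":[-0.3,0.1,-1],"twist":[8,0,0],"jaw":0},
{"translation":[-0.3,0,-1],"twist":[8,-0.1,0],"jaw":0},
{"translation":[-0.2,-0.2,-1],"twist":[8,0,0],"jaw":0},
{"translation":[-0.3,-0.4,-1],"twist":[8,-0.1,0.1],"jaw":0},
{"translation":[-0.2,1.8,-2.6],"twist":[1.3,0,0],"jaw":0},
{"translation":[-0.2,1.7,-2.6],"twist":[1.2,0,0],"jaw":0},
{"translation":[-0.3,1.6,-2.6],"twist":[1.3,0,0],"jaw":0},
{"translation":[-0.2,1.6,-2.7],"twist":[1.2,0,0],"jaw":0},
{"translation":[0,1.8,-1.8],"twist":[0,0,0],"jaw":0},
{"translation":[0,1.8,-1.8],"twist":[0,0,0],"jaw":0},
{"translation":[0,1.8,-1.9],"twist":[0,0,0],"jaw":0}]
end [ 0.40480867 -0.0821519   0.04318211]
```

```bash
python3 -m crank '[{"translation":[-0.2,0.3,-1],"twist":[8,0,0],"jaw":0},{"translation":[-0.3,0.1,-1],"twist":[8,0,0],"jaw":0},{"translation":[-0.3,0,-1],"twist":[8,0,0],"jaw":0},{"translation":[-0.2,-0.2,-1],"twist":[8,0,0],"jaw":0},{"translation":[-0.3,-0.4,-1],"twist":[8,0,0],"jaw":0},{"translation":[0,0,0],"twist":[0,0,0],"jaw":0}]'
python3 - <<'E'
from h import *
stat()
rows([(case(-.128,0,.12),tilt(45),4),(case(-.128,0,.043),tilt(45),3)],0)
E
```

```text
time: 2.85
tcp_pos: [0.4601, -0.0954, 0.2661]
ee_rot: [-51.6, 0.6, -79.0]
contact_force: [0.5, -0.2, -0.8]
grip_width: 0.004
t 2.85 tcp [ 0.4601 -0.0954  0.2661] case [-0.0767 -0.0236  0.2661] yaxis [ 0.61  0.13 -0.78] F [ 0.5 -0.2 -0.8] grip 0.004 q [-33. -19.  41. 140.  -3.  19. -66.]
[{"translation":[-0.6,2.1,-3.3],"twist":[1.6,-0.1,-0.2],"jaw":0},
{"translation":[-0.6,2,-3.3],"twist":[1.7,0,-0.1],"jaw":0},
{"translation":[-0.5,1.8,-3.4],"twist":[1.6,-0.1,-0.2],"jaw":0},
{"translation":[-0.6,1.8,-3.4],"twist":[1.7,0,-0.1],"jaw":0},
{"translation":[0,1.8,-1.8],"twist":[0,0,0],"jaw":0},
{"translation":[0,1.8,-1.8],"twist":[0,0,0],"jaw":0},
{"translation":[0,1.8,-1.9],"twist":[0,0,0],"jaw":0}]
end [ 0.40484702 -0.08157441  0.0431834 ]
```

The forward tilt runs into joint limits (q2, q4). New plan: keep the tool vertical, straddle the 70 mm tab with the jaws, grip its two ends, and follow the hinge arc with the pads pivoting on the tab.

```bash
python3 - <<'E'
from h import *
rows([(case(-.08,0,.22),tilt(90),5),(case(-.1,0,.18),tilt(90),2)],8.7)
E
```

```text
[{"translation":[-0.5,0.7,-0.6],"twist":[-7.7,0,-0.1],"jaw":8.7},
{"translation":[-0.5,0.8,-0.5],"twist":[-7.7,0,-0.1],"jaw":8.7},
{"translation":[-0.4,0.8,-0.4],"twist":[-7.7,0,-0.2],"jaw":8.7},
{"translation":[-0.5,0.9,-0.4],"twist":[-7.7,0,-0.1],"jaw":8.7},
{"translation":[-0.4,0.9,-0.2],"twist":[-7.6,0.1,-0.2],"jaw":8.7},
{"translation":[0,2,-1],"twist":[0,0,0],"jaw":8.7},
{"translation":[0,2,-1],"twist":[0,0,0],"jaw":8.7}]
end [ 0.43272691 -0.07684726  0.17976491]
```

```bash
python3 -m crank '[{"translation":[-0.5,0.7,-0.6],"twist":[-7.7,0,-0.1],"jaw":8.7},{"translation":[-0.5,0.8,-0.5],"twist":[-7.7,0,-0.1],"jaw":8.7},{"translation":[-0.4,0.8,-0.4],"twist":[-7.7,0,-0.2],"jaw":8.7},{"translation":[-0.5,0.9,-0.4],"twist":[-7.7,0,-0.1],"jaw":8.7},{"translation":[-0.4,0.9,-0.2],"twist":[-7.6,0.1,-0.2],"jaw":8.7},{"translation":[0,2,-1],"twist":[0,0,0],"jaw":8.7},{"translation":[0,2,-1],"twist":[0,0,0],"jaw":8.7},{"translation":[0,0,0],"twist":[0,0,0],"jaw":8.7}]'
python3 - <<'E'
from h import *
import pickle
stat(); f=grab('wrist'); cv2.imwrite('pics/w1.png',f['img']); pickle.dump(f,open('w1.pkl','wb'))
E
```

```text
time: 3.85
tcp_pos: [0.4311, -0.0756, 0.1786]
ee_rot: [-90.3, -0.2, -79.2]
contact_force: [0.2, -1.1, -0.3]
grip_width: 0.879
t 3.85 tcp [ 0.4311 -0.0756  0.1786] case [-0.1015  0.0013  0.1786] yaxis [-0. -0. -1.] F [ 0.2 -1.1 -0.3] grip 0.879 q [-31.   9.  36. 125.  -6.  49. -70.]
```

View pics/w1.png

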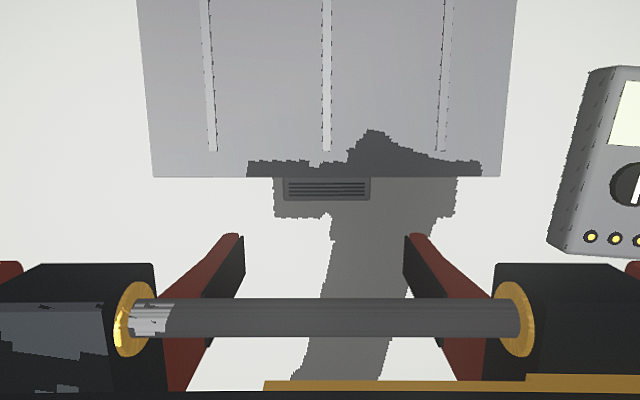

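The lid's front edge is at row 178, from column 152 to 501. The tab spans columns 283–370 and rows 178–201. The fingers straddle it.

```bash
python3 - <<'E'
from h import *
import pickle
f=pickle.load(open('w1.pkl','rb'))
print('depth z',[world(f,u,v)[2].round(4) for u,v in((326,192),(290,196),(365,196),(326,170))])
for n,u,v,z in(('tabL',283,190,.063),('tabR',370.5,190,.063),('tabfront',326,201,.063),('tabback',326,178,.063),('lidL',152,177,.071),('lidR',501,177,.071),('bar',326,150,.071)): print(n,tocase(world(f,u,v,z=z)).round(4))
g=np.array(f['mount']); print(g.round(3))
# edge direction
d=world(f,152,177,z=.071)-world(f,501,177,z=.071); print(np.degrees(np.arctan2(d[1],d[0]))-90)
H=[.085,.04]
def pt(th,a=.185,b=.0085): return np.array([H[0]-a*np.cos(th)+b*np.sin(th),H[1]+a*np.sin(th)+b*np.cos(th)])
print(pt(.067))
E
```

```text
depth z [np.float64(0.0638), np.float64(0.0643), np.float64(0.0641), np.float64(0.0712)]
tabL [-0.094   0.0331  0.063 ]
tabR [-0.0938 -0.0363  0.063 ]
tabfront [-0.1029 -0.001   0.063 ]
tabback [-0.0842 -0.0009  0.063 ]
lidL [-0.0824  0.1313  0.071 ]
lidR [-0.0818 -0.1341  0.071 ]
bar [-0.0615 -0.0008  0.071 ]
[[ 1.     0.001 -0.     0.   ]
 [ 0.    -0.244  0.97  -0.162]
 [ 0.001 -0.97  -0.244  0.067]
 [ 0.     0.     0.     1.   ]]
10.844012960741367
[-0.09901585  0.06086666]
```

```bash
sed -i 's/C0=np.array(\[.531,-.058,0\])/C0=np.array([.5328,-.0592,0])/' h.py; python3 - <<'E'
from h import *
stat(); rows([(case(-.0995,0,.1),tilt(90),3),(case(-.0995,0,.051),tilt(90),2)],8.7)
E
```

```text
t 3.9 tcp [ 0.4325 -0.0755  0.1797] case [-0.1016  0.0026  0.1797] yaxis [-0. -0. -1.] F [ 0.2  1.1 -0.6] grip 0.929 q [-31.   8.  36. 124.  -6.  49. -70.]
[{"translation":[0.1,2.7,0.1],"twist":[0,0.1,0.1],"jaw":8.7},
{"translation":[0.1,2.6,0.1],"twist":[0.1,0,0],"jaw":8.7},
{"translation":[0,2.7,0],"twist":[0,0.1,0.1],"jaw":8.7},
{"translation":[0,2.4,0],"twist":[0,0,0],"jaw":8.7},
{"translation":[0.1,2.5,0],"twist":[0,0,0],"jaw":8.7}]
end [ 0.43491345 -0.07820025  0.05067777]
```

```bash
python3 -m crank '[{"translation":[0.1,2.7,0.1],"twist":[0,0,0],"jaw":8.7},{"translation":[0.1,2.6,0.1],"twist":[0,0,0],"jaw":8.7},{"translation":[0,2.7,0],"twist":[0,0,0],"jaw":8.7},{"translation":[0,2.4,0],"twist":[0,0,0],"jaw":8.7},{"translation":[0.1,2.5,0],"twist":[0,0,0],"jaw":8.7},{"translation":[0,0,0],"twist":[0,0,0],"jaw":6},{"translation":[0,0,0],"twist":[0,0,0],"jaw":6},{"translation":[0,0,0],"twist":[0,0,0],"jaw":6},{"translation":[0,0,0],"twist":[0,0,0],"jaw":6},{"translation":[0,0,0],"twist":[0,0,0],"jaw":6}]'
python3 - <<'E'
from h import *
stat()
H=[.085,.04]
def pt(th,a=.185,b=.0085): return np.array([H[0]-a*np.cos(th)+b*np.sin(th),H[1]+a*np.sin(th)+b*np.cos(th)])
p,Rm,_=cur(); p=p.copy(); y=tocase(p)[1]; o=pt(.072); c=tocase(p); off=np.array([c[0]-o[0],c[2]-o[1]]); print(off)
w=[]
for i in range(1,19):
    th=.072+1.62*i/18; q=pt(th)+off; w.append((case(q[0],y,q[1]),Rm,1))
rows(w,6)
E
```

```text
time: 5.15
tcp_pos: [0.4367, -0.0771, 0.0518]
ee_rot: [-89.8, -0.0, -79.1]
contact_force: [-1.0, 5.2, 2.3]
grip_width: 0.791
t 5.15 tcp [ 0.4367 -0.0771  0.0518] case [-0.0978  0.0002  0.0518] yaxis [ 0.  0. -1.] F [-1.   5.2  2.3] grip 0.791 q [-22.  23.  29. 129. -21.  31. -56.]
[ 0.0011115  -0.01002495]
[{"translation":[0,-1.6,0.3],"twist":[0,0,0],"jaw":6},
{"translation":[0,-1.7,0.4],"twist":[0,0,0],"jaw":6},
{"translation":[0,-1.5,0.6],"twist":[0,0,0],"jaw":6},
{"translation":[0,-1.5,0.7],"twist":[0,0,0],"jaw":6},
{"translation":[0,-1.5,0.8],"twist":[0,0,0],"jaw":6},
{"translation":[0,-1.3,1],"twist":[0,0,0],"jaw":6},
{"translation":[0,-1.3,1],"twist":[0,0,0],"jaw":6},
{"translation":[0,-1.2,1.2],"twist":[0,0,0],"jaw":6},
{"translation":[0,-1,1.3],"twist":[0,0,0],"jaw":6},
{"translation":[0,-1,1.4],"twist":[0,0,0],"jaw":6},
{"translation":[0,-0.8,1.5],"twist":[0,0,0],"jaw":6},
{"translation":[0,-0.6,1.5],"twist":[0,0,0],"jaw":6},
{"translation":[0.1,-0.6,1.6],"twist":[0,0,0],"jaw":6},
{"translation":[0,-0.4,1.6],"twist":[0,0,0],"jaw":6},
{"translation":[0,-0.2,1.6],"twist":[0,0,0],"jaw":6},
{"translation":[0,-0.1,1.7],"twist":[0,0,0],"jaw":6},
{"translation":[0,0.1,1.7],"twist":[0,0,0],"jaw":6},
{"translation":[0,0.2,1.6],"twist":[0,0,0],"jaw":6}]
end [ 0.6475383  -0.0374489   0.21232807]
```

```bash
python3 -m crank '[{"translation":[0,-0.8,0.1],"twist":[0,0,0],"jaw":6},{"translation":[0,-0.8,0.2],"twist":[0,0,0],"jaw":6},{"translation":[0,-0.8,0.2],"twist":[0,0,0],"jaw":6},{"translation":[0,-0.9,0.2],"twist":[0,0,0],"jaw":6},{"translation":[0,-0.8,0.3],"twist":[0,0,0],"jaw":6},{"translation":[0,-0.7,0.3],"twist":[0,0,0],"jaw":6},{"translation":[0,-1.5,0.7],"twist":[0,0,0],"jaw":6}]'
```

```text
time: 6.02
tcp_pos: [0.4539, -0.0738, 0.1137]
ee_rot: [-90.1, -0.0, -79.1]
contact_force: [0.6, 5.8, -6.9]
grip_width: 0.791
```

Lifting well: about 62 mm so far, force about 7 N. Continuing the arc.

```bash
python3 -m crank '[{"translation":[0,-1.5,0.8],"twist":[0,0,0],"jaw":6},{"translation":[0,-1.3,1],"twist":[0,0,0],"jaw":6},{"translation":[0,-1.3,1],"twist":[0,0,0],"jaw":6},{"translation":[0,-1.2,1.2],"twist":[0,0,0],"jaw":6},{"translation":[0,-1,1.3],"twist":[0,0,0],"jaw":6},{"translation":[0,-1,1.4],"twist":[0,0,0],"jaw":6},{"translation":[0,-0.8,1.5],"twist":[0,0,0],"jaw":6}]'
```

```text
time: 6.9
tcp_pos: [0.5338, -0.0583, 0.1948]
ee_rot: [-90.2, 0.0, -79.1]
contact_force: [-3.6, 4.4, -4.7]
grip_width: 0.788
```

```bash
python3 -m crank '[{"translation":[0,-0.6,1.5],"twist":[0,0,0],"jaw":6},{"translation":[0.1,-0.6,1.6],"twist":[0,0,0],"jaw":6},{"translation":[0,-0.4,1.6],"twist":[0,0,0],"jaw":6},{"translation":[0,-0.2,1.6],"twist":[0,0,0],"jaw":6},{"translation":[0,-0.1,1.7],"twist":[0,0,0],"jaw":6},{"translation":[0,0.1,1.7],"twist":[0,0,0],"jaw":6},{"translation":[0,0.2,1.6],"twist":[0,0,0],"jaw":6},{"translation":[0,0,0],"twist":[0,0,0],"jaw":6}]'
python3 - <<'E'
from h import *
stat(); f=grab('scene'); cv2.imwrite('pics/s2.png',f['img']); c=tocase(cur()[0]); print('lid angle', np.arctan2(c[2]+.01-.04,.085-c[0]+.0)-.0085/.185)
E
```

```text
time: 7.9
tcp_pos: [0.6485, -0.0362, 0.2118]
ee_rot: [-89.8, 0.0, -79.0]
contact_force: [0.5, 6.5, -0.3]
grip_width: 0.794
t 7.9 tcp [ 0.6485 -0.0362  0.2118] case [0.1179 0.0011 0.2118] yaxis [ 0.  0. -1.] F [ 0.5  6.5 -0.3] grip 0.794 q [-26.  28.  34.  95. -17.  61. -66.]
lid angle 1.702861496705536
```

View pics/s2.png

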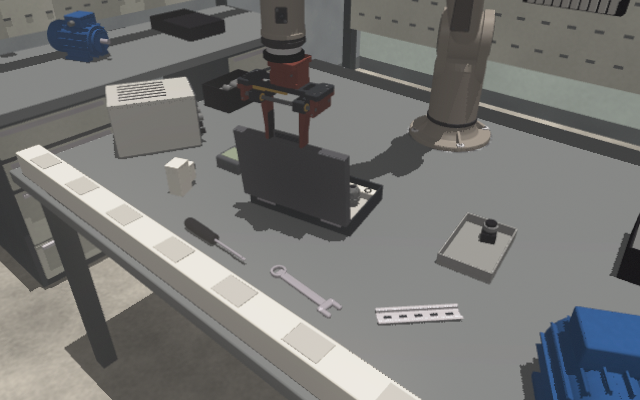

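The lid stands open at about 1.70 rad. I'll release the tab, rise, and look into the case.

```bash
python3 -m crank '[{"translation":[0,0,0],"twist":[0,0,0],"jaw":8.7},{"translation":[0,0,0],"twist":[0,0,0],"jaw":8.7},{"translation":[0,0,0],"twist":[0,0,0],"jaw":8.7},{"translation":[0,-1,0],"twist":[0,0,0],"jaw":8.7},{"translation":[0,-3,0],"twist":[0,0,0],"jaw":8.7},{"translation":[0,-3,-2],"twist":[0,0,0],"jaw":8.7},{"translation":[0,-0.5,-4],"twist":[0,0,0],"jaw":8.7},{"translation":[0,0,-4],"twist":[0,0,0],"jaw":8.7},{"translation":[0,0,0],"twist":[0,0,0],"jaw":8.7}]'
python3 - <<'E'
from h import *
import pickle
stat(); f=grab('wrist'); cv2.imwrite('pics/w3.png',f['img']); pickle.dump(f,open('w3.pkl','wb'))
E
```

```text
time: 9.07
tcp_pos: [0.5467, -0.0587, 0.2871]
ee_rot: [-89.9, 0.0, -79.2]
contact_force: [0.3, -1.0, -0.2]
grip_width: 0.989
t 9.07 tcp [ 0.5467 -0.0587  0.2871] case [ 0.0138 -0.0021  0.2871] yaxis [ 0.  0. -1.] F [ 0.3 -1.  -0.2] grip 0.989 q [-31.  14.  37. 104.  -9.  65. -70.]
```

View pics/w3.png

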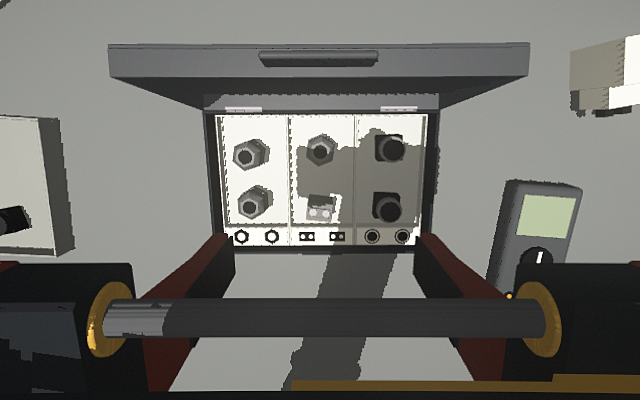

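Left bin (hex label) holds two glands. Middle bin (rectangle label) holds a contact block at (320,208) and, wrongly, a gland at (321,150). Right bin (round label) holds two buttons. So the middle rear gland is the misplaced part; I'll zoom in and measure it.

```bash
python3 - <<'E'
from h import *
import pickle
f=pickle.load(open('w3.pkl','rb')); P=cloud(f); L=(P-C0); X=L@CX; Y=L@CY; Z=P[...,2]
c=f['img'][110:235,260:380]; c=cv2.resize(c,None,fx=5,fy=5,interpolation=cv2.INTER_CUBIC); c=np.clip(c.astype(float)*1.2,0,255).astype(np.uint8); cv2.imwrite('pics/w3c.png',c)
def loc(n,xr,yr,zl,zh):
    m=(X>xr[0])&(X<xr[1])&(Y>yr[0])&(Y<yr[1])&(Z>zl)&(Z<zh)
    a=np.c_[X[m],Y[m]]*1000; r=cv2.minAreaRect(a.astype(np.float32)); print(n,len(a),a.min(0).round(1),a.max(0).round(1),'med',np.median(a,0).round(1),'zmax',np.percentile(Z[m],98).round(4),'rect',np.round(r[0],1),np.round(r[1],1),round(r[2],1))
loc('gland nut 40+',(.01,.075),(-.037,.037),.040,.07)
loc('gland all',(.01,.075),(-.037,.037),.030,.07)
loc('block',(-.055,.0),(-.037,.037),.035,.07)
for n,xs in(('hexA',(.01,.075)),('hexB',(-.055,.005))): loc(n,xs,(.045,.12),.04,.07)
for n,xs in(('rA',(.01,.075)),('rB',(-.055,.005))): loc(n,xs,(-.12,-.045),.04,.07)
# bin walls
for u in (289,354.5): print('wall',tocase(world(f,u,180,z=.023)).round(4))
print('lid top', tocase(world(f,320,62,)).round(4))
t=pickle.load(open('top0.pkl','rb')); Q=cloud(t); m=np.zeros((400,640),bool); m[210:295,175:245]=1
for nm,zl,zh in(('trayrim',.022,.034),('trayobj',.04,.065)):
    q=Q[m&(Q[...,2]>zl)&(Q[...,2]<zh)]; print(nm,cv2.minAreaRect((q[:,:2]*1000).astype(np.float32)),len(q))
E
```

```text
gland nut 40+ 627 [ 23.5 -13.7] [56.9 17.7] med [41.2  1.9] zmax 0.056 rect [40.4  2.4] [33.8 29.8] 52.6
gland all 641 [ 23.5 -13.7] [57.2 17.7] med [41.3  1.9] zmax 0.056 rect [40.2  2.2] [29.9 33.7] 22.0
block 530 [-42.2 -12.1] [-17.5  18.4] med [-27.6   3.2] zmax 0.0534 rect [-29.9   3.2] [29.9 22.3] 84.2
hexA 642 [17.7 68.8] [ 50.9 101. ] med [35.5 83.1] zmax 0.0558 rect [34.3 84.8] [33.4 30.1] 50.6
hexB 598 [-39.2  67.9] [-5.9 98.5] med [-20.6  81.4] zmax 0.0557 rect [-22.6  83.2] [33.3 30.4] 0.8
rA 557 [ 27.7 -94. ] [ 56.6 -64.1] med [ 42.6 -77.5] zmax 0.0536 rect [ 42.  -78.7] [29.2 28.6] 47.0
rB 500 [-44.2 -93.3] [-14.5 -64.2] med [-27.5 -77.3] zmax 0.0534 rect [-29.4 -78.6] [28.8 29.1] 11.8
wall [0.0031 0.0397 0.023 ]
wall [ 0.0032 -0.0395  0.023 ]
lid top [1.109e-01 1.000e-04 2.199e-01]
trayrim ((453.54962158203125, 314.17218017578125), (171.20196533203125, 109.64969635009766), 7.182131290435791) 306
trayobj ((409.6727600097656, 317.829345703125), (27.206104278564453, 28.924779891967773), 0.33419689536094666) 99
```

View pics/w3c.png

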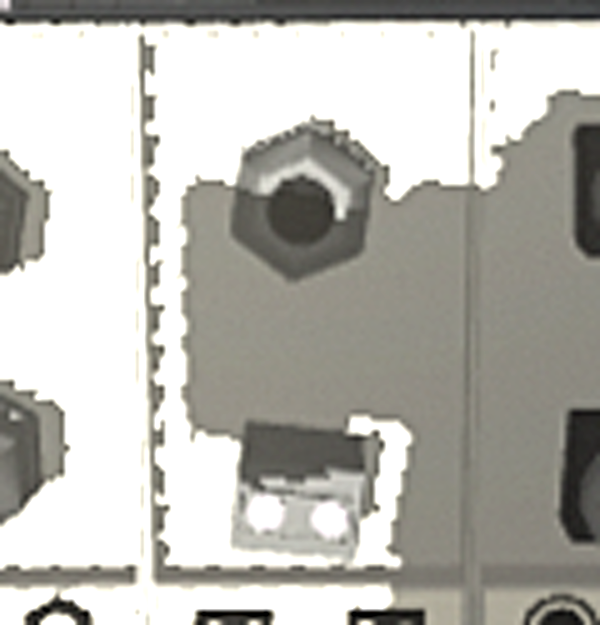

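Flats face left and right in the crop, turned about −7.5° from the case axes, and the gland centre is at case (40, 2) mm. I'll turn the tool half round so the wrist camera stays clear of the lid, keeping the jaws roughly across the flats.

```bash
python3 -m crank '[{"translation":[0,0,0],"twist":[0,-10.35,0],"jaw":6},{"translation":[0,0,0],"twist":[0,-10.35,0],"jaw":6},{"translation":[0,0,0],"twist":[0,-10.35,0],"jaw":6},{"translation":[0,0,0],"twist":[0,-10.35,0],"jaw":6},{"translation":[0,0,0],"twist":[0,-10.35,0],"jaw":6},{"translation":[0,0,0],"twist":[0,-10.35,0],"jaw":6},{"translation":[0,0,0],"twist":[0,-10.35,0],"jaw":6},{"translation":[0,0,0],"twist":[0,-10.35,0],"jaw":6},{"translation":[0,0,0],"twist":[0,-10.35,0],"jaw":6},{"translation":[0,0,0],"twist":[0,-10.35,0],"jaw":6},{"translation":[0,0,0],"twist":[0,-10.35,0],"jaw":6},{"translation":[0,0,0],"twist":[0,-10.35,0],"jaw":6},{"translation":[0,0,0],"twist":[0,-10.35,0],"jaw":6},{"translation":[0,0,0],"twist":[0,-10.35,0],"jaw":6},{"translation":[0,0,0],"twist":[0,-10.35,0],"jaw":6},{"translation":[0,0,0],"twist":[0,-10.35,0],"jaw":6},{"translation":[0,0,0],"twist":[0,-10.35,0],"jaw":6},{"translation":[0,0,0],"twist":[0,0,0],"jaw":6}]'
python3 - <<'E'
from h import *
stat(); print(cur()[2]['ee_rot'])
Q=tilt(90,186.7)
rows([(case(.038,.0023,.2),Q,3),(case(.038,.0023,.09),Q,4),(case(.038,.0023,.031),Q,4)],6)
E
```

```text
time: 11.38
tcp_pos: [0.5498, -0.0572, 0.2861]
ee_rot: [-90.1, 0.1, 96.7]
contact_force: [-0.8, 0.4, -0.2]
grip_width: 0.684
t 11.38 tcp [ 0.5498 -0.0572  0.2861] case [ 0.0171 -0.0012  0.2861] yaxis [ 0. -0. -1.] F [-0.8  0.4 -0.2] grip 0.684 q [-10.  12.  11. 102.  -3.  65.  99.]
[-9.01034103e+01  7.08901624e-02  9.67496000e+01]
[{"translation":[0.2,2.9,-0.7],"twist":[0,0,0],"jaw":6},
{"translation":[0.2,2.9,-0.7],"twist":[0.1,0,0],"jaw":6},
{"translation":[0.1,2.8,-0.6],"twist":[0,0,-0.1],"jaw":6},
{"translation":[0,2.8,0],"twist":[0,0,0],"jaw":6},
{"translation":[0,2.7,0],"twist":[0,0,0],"jaw":6},
{"translation":[0,2.8,0],"twist":[0,0,0],"jaw":6},
{"translation":[0,2.7,0],"twist":[0,0,0],"jaw":6},
{"translation":[0,1.5,0],"twist":[0,0,0],"jaw":6},
{"translation":[0,1.5,0],"twist":[0,0,0],"jaw":6},
{"translation":[0,1.5,0],"twist":[0,0,0],"jaw":6},
{"translation":[0,1.4,0],"twist":[0,0,0],"jaw":6}]
end [ 0.56922867 -0.04987258  0.0311397 ]
```

```bash
python3 -m crank '[{"translation":[0.2,2.9,-0.7],"twist":[0,0,0],"jaw":6},{"translation":[0.2,2.9,-0.7],"twist":[0,0,0],"jaw":6},{"translation":[0.1,2.8,-0.6],"twist":[0,0,0],"jaw":6},{"translation":[0,2.8,0],"twist":[0,0,0],"jaw":6},{"translation":[0,2.7,0],"twist":[0,0,0],"jaw":6},{"translation":[0,2.8,0],"twist":[0,0,0],"jaw":6},{"translation":[0,2.7,0],"twist":[0,0,0],"jaw":6},{"translation":[0,0,0],"twist":[0,0,0],"jaw":6}]'
python3 - <<'E'
from h import *
stat()
Q=tilt(90,186.7)
rows([(case(.038,.0023,.031),Q,4)],6)
E
```

```text
time: 12.38
tcp_pos: [0.5674, -0.05, 0.0883]
ee_rot: [-89.9, 0.1, 96.7]
contact_force: [0.9, -0.6, 0.7]
grip_width: 0.684
t 12.38 tcp [ 0.5674 -0.05    0.0883] case [0.0357 0.0026 0.0883] yaxis [-0. -0. -1.] F [ 0.9 -0.6  0.7] grip 0.684 q [ -9.  27.   9. 111.  -6.  43. 101.]
[{"translation":[0,1.4,-0.1],"twist":[0,0,0],"jaw":6},
{"translation":[0,1.4,0],"twist":[0,0,0],"jaw":6},
{"translation":[0,1.5,-0.1],"twist":[-0.1,0,0],"jaw":6},
{"translation":[0,1.4,0],"twist":[0,0,-0.1],"jaw":6}]
end [ 0.56929163 -0.04985295  0.03127253]
```

```bash
python3 -m crank '[{"translation":[0,1.4,-0.1],"twist":[0,0,0],"jaw":6},{"translation":[0,1.4,0],"twist":[0,0,0],"jaw":6},{"translation":[0,1.5,-0.1],"twist":[0,0,0],"jaw":6},{"translation":[0,1.4,0],"twist":[0,0,0],"jaw":6},{"translation":[0,0,0],"twist":[0,0,0],"jaw":5},{"translation":[0,0,0],"twist":[0,0,0],"jaw":4.2},{"translation":[0,0,0],"twist":[0,0,0],"jaw":3.4},{"translation":[0,0,0],"twist":[0,0,0],"jaw":2},{"translation":[0,0,0],"twist":[0,0,0],"jaw":2},{"translation":[0,0,0],"twist":[0,0,0],"jaw":2},{"translation":[0,0,0],"twist":[0,0,0],"jaw":2}]'
python3 -c "
from h import *
stat()"
```

```text
time: 13.75
tcp_pos: [0.5709, -0.0501, 0.0335]
ee_rot: [-90.1, 0.1, 96.8]
contact_force: [-0.1, 0.1, 5.1]
grip_width: 0.385
t 13.75 tcp [ 0.5709 -0.0501  0.0335] case [0.0391 0.0019 0.0335] yaxis [ 0. -0. -1.] F [-0.1  0.1  5.1] grip 0.385 q [ -8.  32.   8. 112.  -7.  36. 102.]
```

```bash
python3 -m crank '[{"translation":[0,0,0],"twist":[0,0,0],"jaw":2},{"translation":[0,0,0],"twist":[0,0,0],"jaw":2},{"translation":[0,0,0],"twist":[0,0,0],"jaw":2}]'
python3 - <<'E'
from h import *
stat(); f=grab('wrist'); cv2.imwrite('pics/w4.png',cv2.convertScaleAbs(f['img'],alpha=1.6,beta=10))
E
```

```text
time: 14.12
tcp_pos: [0.5709, -0.05, 0.0335]
ee_rot: [-90.1, 0.1, 96.8]
contact_force: [-0.7, 0.4, 5.9]
grip_width: 0.38
t 14.12 tcp [ 0.5709 -0.05    0.0335] case [0.0391 0.0019 0.0335] yaxis [ 0. -0. -1.] F [-0.7  0.4  5.9] grip 0.38 q [ -8.  32.   8. 112.  -7.  36. 102.]
```

View pics/w4.png

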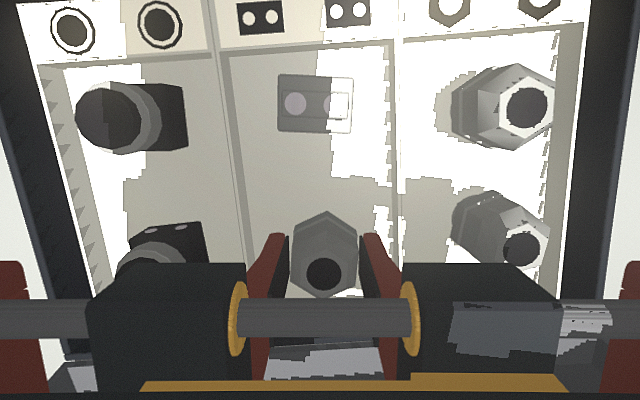

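The gland sits squarely between the fingers and its neighbours are untouched. The 33.4 mm width and the upward force suggest the tips are on the 32 mm flange, so I'll regrip 6 mm higher and 3° better aligned.

```bash
python3 -m crank '[{"translation":[0,0,0],"twist":[0,0,0],"jaw":4.5},{"translation":[0,0,0],"twist":[0,0,0],"jaw":4.5},{"translation":[0,-0.6,0],"twist":[0,3,0],"jaw":4.5},{"translation":[0,0,0],"twist":[0,0,0],"jaw":4},{"translation":[0,0,0],"twist":[0,0,0],"jaw":3.4},{"translation":[0,0,0],"twist":[0,0,0],"jaw":2},{"translation":[0,0,0],"twist":[0,0,0],"jaw":2},{"translation":[0,0,0],"twist":[0,0,0],"jaw":2},{"translation":[0,0,0],"twist":[0,0,0],"jaw":2}]'
```

```text
time: 15.3
tcp_pos: [0.5704, -0.05, 0.039]
ee_rot: [-90.1, 0.1, 93.8]
contact_force: [-0.9, 0.0, -0.5]
grip_width: 0.38
```

```bash
python3 -m crank '[{"translation":[0,-0.5,0],"twist":[0,0,0],"jaw":2},{"translation":[0,-1,0],"twist":[0,0,0],"jaw":2},{"translation":[0,-2,0],"twist":[0,0,0],"jaw":2},{"translation":[0,-3,-0.5],"twist":[0,0,0],"jaw":2},{"translation":[0,-3,-1],"twist":[0,0,0],"jaw":2},{"translation":[0,-3,-1],"twist":[0,0,0],"jaw":2},{"translation":[0,0,0],"twist":[0,0,0],"jaw":2}]'
python3 - <<'E'
from h import *
import pickle
stat(); f=grab('wrist'); cv2.imwrite('pics/w5.png',cv2.convertScaleAbs(f['img'],alpha=1.3,beta=5)); pickle.dump(f,open('w5.pkl','wb'))
E
```

```text
time: 16.18
tcp_pos: [0.5975, -0.0482, 0.1671]
ee_rot: [-90.4, 0.1, 93.8]
contact_force: [0.6, 0.8, -0.7]
grip_width: 0.383
t 16.18 tcp [ 0.5975 -0.0482  0.1671] case [ 0.0656 -0.0012  0.1671] yaxis [ 0.01 -0.   -1.  ] F [ 0.6  0.8 -0.7] grip 0.383 q [-10.  24.  11. 104.  -6.  53.  98.]
```

View pics/w5.png

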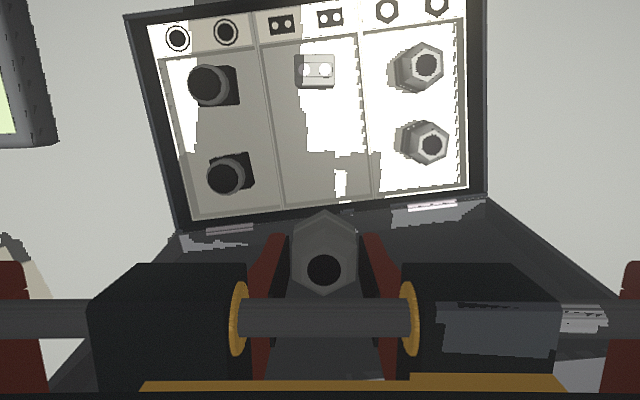

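The gland is lifted and held upright; the other five parts still stand in their bins. I moved 25 mm the wrong way, toward the lid, but the force reading stays near zero. Next: back off and go to the tray's free half.

```bash
python3 - <<'E'
from h import *
Q=tilt(90,187.2); g=np.array([.4955,.3190,0]); p,Rm,_=cur()
rows([(case(.0,0,.2),Rm,3),(np.array([.53,.1,.2]),Q,5),(g+ZH*.2,Q,6),(g+ZH*.1,Q,4)],2)
E
```

```text
[{"translation":[-0.2,-1.2,2.1],"twist":[0,0,0],"jaw":2},
{"translation":[-0.2,-1.2,2.1],"twist":[0,0,0],"jaw":2},
{"translation":[-0.3,-1.1,2.1],"twist":[0,0,0],"jaw":2},
{"translation":[3.2,0,-0.1],"twist":[0,-0.7,0],"jaw":2},
{"translation":[3.2,0,-0.2],"twist":[0.1,-0.7,0],"jaw":2},
{"translation":[3.2,0,-0.2],"twist":[0,-0.7,0],"jaw":2},
{"translation":[3.1,0,-0.3],"twist":[0.1,-0.6,0],"jaw":2},
{"translation":[3.2,0,-0.3],"twist":[0,-0.7,-0.1],"jaw":2},
{"translation":[3.7,0,0.1],"twist":[0,0,0],"jaw":2},
{"translation":[3.7,0,0.1],"twist":[0,0,0],"jaw":2},
{"translation":[3.7,0,0.1],"twist":[0,0,0],"jaw":2},
{"translation":[3.7,0,0.1],"twist":[0,0,0],"jaw":2},
{"translation":[3.7,0,0.1],"twist":[0,0,0],"jaw":2},
{"translation":[3.7,0,0.1],"twist":[0,0,0],"jaw":2},
{"translation":[0,2.5,0],"twist":[0,0,0],"jaw":2},
{"translation":[0,2.5,0],"twist":[0,0,0],"jaw":2},
{"translation":[0,2.5,0],"twist":[0,0,0],"jaw":2},
{"translation":[0,2.5,0],"twist":[0,0,0],"jaw":2}]
end [0.49580988 0.31951852 0.09983345]
```

```bash
python3 -m crank '[{"translation":[-0.2,-1.2,2.1],"twist":[0,0,0],"jaw":2},{"translation":[-0.2,-1.2,2.1],"twist":[0,0,0],"jaw":2},{"translation":[-0.3,-1.1,2.1],"twist":[0,0,0],"jaw":2},{"translation":[3.2,0,-0.1],"twist":[0,-0.7,0],"jaw":2},{"translation":[3.2,0,-0.2],"twist":[0,-0.7,0],"jaw":2},{"translation":[3.2,0,-0.2],"twist":[0,-0.7,0],"jaw":2},{"translation":[3.1,0,-0.3],"twist":[0,-0.6,0],"jaw":2},{"translation":[3.2,0,-0.3],"twist":[0,-0.7,0],"jaw":2},{"translation":[3.7,0,0.1],"twist":[0,0,0],"jaw":2},{"translation":[3.7,0,0.1],"twist":[0,0,0],"jaw":2},{"translation":[3.7,0,0.1],"twist":[0,0,0],"jaw":2},{"translation":[3.7,0,0.1],"twist":[0,0,0],"jaw":2},{"translation":[3.7,0,0.1],"twist":[0,0,0],"jaw":2},{"translation":[3.7,0,0.1],"twist":[0,0,0],"jaw":2},{"translation":[0,2.5,0],"twist":[0,0,0],"jaw":2},{"translation":[0,2.5,0],"twist":[0,0,0],"jaw":2},{"translation":[0,2.5,0],"twist":[0,0,0],"jaw":2},{"translation":[0,2.5,0],"twist":[0,0,0],"jaw":2},{"translation":[0,0,0],"twist":[0,0,0],"jaw":2}]'
python3 - <<'E'
from h import *
import pickle
Q=tilt(90,187.2); g=np.array([.4955,.3190,0]); stat(); print(cur()[2]['ee_rot'])
rows([(g+ZH*.041,Q,5)],2)
f=grab('wrist'); cv2.imwrite('pics/w6.png',cv2.convertScaleAbs(f['img'],alpha=1.2)); P=cloud(f); 
m=(P[...,2]>.024)&(P[...,2]<.033)&(P[...,0]<.56)&(P[...,0]>.34)&(abs(P[...,1]-.315)<.08); q=P[m]; print(len(q),q.min(0),q.max(0),cv2.minAreaRect((q[:,:2]*1000).astype(np.float32)))
E
```

```text
time: 18.6
tcp_pos: [0.4931, 0.3176, 0.0956]
ee_rot: [-89.8, 0.3, 97.2]
contact_force: [0.7, -0.0, 0.6]
grip_width: 0.381
t 18.6 tcp [0.4931 0.3176 0.0956] case [0.031  0.3776 0.0956] yaxis [-0.   -0.01 -1.  ] F [ 0.7 -0.   0.6] grip 0.381 q [-40.  28.   1. 108.  -1.  45.  59.]
[-89.75721255   0.26802606  97.24218557]
[{"translation":[0,1.1,-0.1],"twist":[0,0,-0.1],"jaw":2},
{"translation":[0,1.1,0],"twist":[-0.1,0,0],"jaw":2},
{"translation":[0,1.1,-0.1],"twist":[0,0,-0.1],"jaw":2},
{"translation":[0.1,1.1,0],"twist":[-0.1,0,0],"jaw":2},
{"translation":[0,1.1,-0.1],"twist":[0,0,-0.1],"jaw":2}]
end [0.49582363 0.31878833 0.04062646]
4716 [0.36331659 0.24995965 0.02400038] [0.54205328 0.37803925 0.03091994] ((454.37152099609375, 314.56280517578125), (170.47225952148438, 110.87445831298828), 7.2703375816345215)
```

View pics/w6.png

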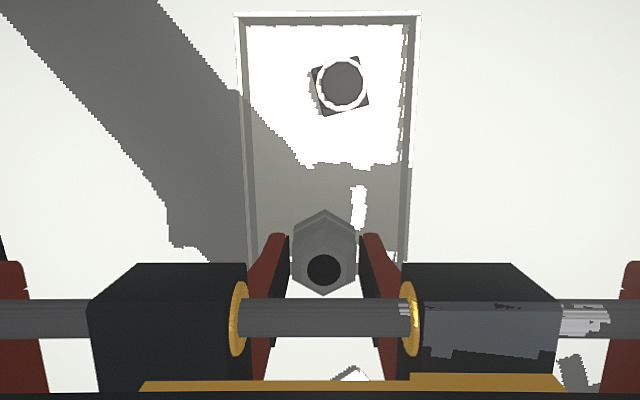

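The wrist view confirms the tray pose, the button at (341,82), and the gland hanging over the free half. Lowering it.

```bash
python3 -m crank '[{"translation":[0,1.1,-0.1],"twist":[0,0,0],"jaw":2},{"translation":[0,1.1,0],"twist":[0,0,0],"jaw":2},{"translation":[0,1.1,0],"twist":[0,0,0],"jaw":2},{"translation":[0,1.1,0],"twist":[0,0,0],"jaw":2},{"translation":[0,1,0],"twist":[0,0,0],"jaw":2},{"translation":[0,0,0],"twist":[0,0,0],"jaw":2},{"translation":[0,0,0],"twist":[0,0,0],"jaw":2}]'
```

```text
time: 19.52
tcp_pos: [0.4967, 0.3196, 0.0447]
ee_rot: [-90.1, 0.1, 97.2]
contact_force: [0.8, 0.3, -0.9]
grip_width: 0.379
```

```bash
python3 -m crank '[{"translation":[0,0.2,0],"twist":[0,0,0],"jaw":2},{"translation":[0,0.2,0],"twist":[0,0,0],"jaw":2},{"translation":[0,0,0],"twist":[0,0,0],"jaw":2}]'; python3 -m crank '[{"translation":[0,0.1,0],"twist":[0,0,0],"jaw":2},{"translation":[0,0,0],"twist":[0,0,0],"jaw":2}]'
```

```text
time: 19.9
tcp_pos: [0.4965, 0.3194, 0.0405]
ee_rot: [-90.1, 0.1, 97.2]
contact_force: [0.4, -0.5, -0.5]
grip_width: 0.381
time: 20.15
tcp_pos: [0.4965, 0.3194, 0.0395]
ee_rot: [-90.1, 0.1, 97.2]
contact_force: [0.6, 0.3, -0.3]
grip_width: 0.381
```

```bash
python3 -m crank '[{"translation":[0,0.1,0],"twist":[0,0,0],"jaw":2},{"translation":[0,0,0],"twist":[0,0,0],"jaw":2}]';  python3 -m crank '[{"translation":[0,0.1,0],"twist":[0,0,0],"jaw":2},{"translation":[0,0,0],"twist":[0,0,0],"jaw":2}]'
```

```text
time: 20.4
tcp_pos: [0.4967, 0.3195, 0.0388]
ee_rot: [-90.1, 0.1, 97.2]
contact_force: [-0.2, -0.3, 2.4]
grip_width: 0.38
time: 20.65
tcp_pos: [0.497, 0.3196, 0.0387]
ee_rot: [-90.1, 0.1, 97.2]
contact_force: [-2.6, -1.7, 10.7]
grip_width: 0.379
```

Contact with the tray floor. I'll release, rise and check.

```bash
python3 -m crank '[{"translation":[0,-0.1,0],"twist":[0,0,0],"jaw":3.5},{"translation":[0,0,0],"twist":[0,0,0],"jaw":4.2},{"translation":[0,0,0],"twist":[0,0,0],"jaw":5},{"translation":[0,0,0],"twist":[0,0,0],"jaw":5.5},{"translation":[0,0,0],"twist":[0,0,0],"jaw":5.5},{"translation":[0,-1,0],"twist":[0,0,0],"jaw":5.5},{"translation":[0,-2,0],"twist":[0,0,0],"jaw":5.5},{"translation":[0,-3,0],"twist":[0,0,0],"jaw":5.5},{"translation":[0,-4,0],"twist":[0,0,0],"jaw":2},{"translation":[0,-4,0],"twist":[0,0,0],"jaw":2},{"translation":[0,-4,0],"twist":[0,0,0],"jaw":0},{"translation":[0,0,0],"twist":[0,0,0],"jaw":0}]'
python3 - <<'E'
from h import *
stat(); f=grab('wrist'); a=cv2.convertScaleAbs(f['img'],alpha=1.2); 
g=grab('scene'); b=cv2.resize(g['img'][60:310,180:580],(800,500)); 
cv2.imwrite('pics/w7.png',np.vstack([cv2.resize(a[:320],(600,300)),cv2.resize(g['img'][90:290,220:620],(600,300))]))
P=cloud(f); m=(P[...,2]>.035)&(P[...,2]<.08)&(P[...,0]<.56)&(P[...,0]>.34)&(abs(P[...,1]-.315)<.06); n,l=cv2.connectedComponents(m.astype(np.uint8))
for i in range(1,n):
    q=P[l==i]
    if len(q)>60: print(len(q),q.mean(0).round(4),q[:,2].max().round(4))
Q=cloud(g); L=tocase; X=(Q-C0)@CX; Y=(Q-C0)@CY; k=(abs(Y)<.12)&(X>.07)&(X<.2)&(Q[...,2]>.1)&(Q[...,2]<.23); c=np.polyfit(Q[...,2][k],X[k],1); print('lid back face slope -> angle',np.pi/2+np.arctan(c[0]))
E
```

```text
time: 22.15
tcp_pos: [0.4981, 0.3208, 0.2228]
ee_rot: [-90.4, -0.1, 97.2]
contact_force: [-0.6, 0.4, 0.2]
grip_width: 0.214
t 22.15 tcp [0.4981 0.3208 0.2228] case [0.0364 0.3799 0.2228] yaxis [ 0.01  0.   -1.  ] F [-0.6  0.4  0.2] grip 0.214 q [-41.  19.   2. 101.  -1.  59.  59.]
870 [0.4112 0.3167 0.0494] 0.0543
869 [0.497  0.3196 0.0517] 0.057
lid back face slope -> angle 1.6227817968580212
```

View pics/w7.png

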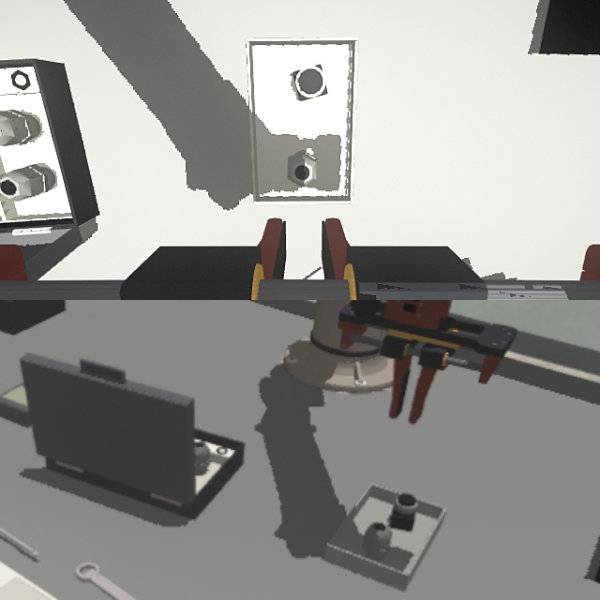

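The gland stands in the tray (497, 320 mm; top 57 mm) behind the button, and the lid is still open. To shut it I'll regrip the tab ends and follow the arc back.

```bash
python3 - <<'E'
from h import *
Q=tilt(90,190.7); p,Rm,_=cur()
rows([(p+ZH*.08,Rm,2),(case(.115,.2,.30),Q,5),(case(.117,0,.29),Q,5),(case(.117,0,.26),Q,2)],8.7)
E
```

```text
[{"translation":[0,-4,0],"twist":[0,0,0],"jaw":8.7},
{"translation":[0,-4,0],"twist":[0,0,0],"jaw":8.7},
{"translation":[-3.5,0,-1.8],"twist":[0,-0.7,0],"jaw":8.7},
{"translation":[-3.5,0,-1.8],"twist":[0,-0.7,0],"jaw":8.7},
{"translation":[-3.5,0,-1.8],"twist":[0,-0.7,0],"jaw":8.7},
{"translation":[-3.5,0,-1.7],"twist":[0.1,-0.7,0],"jaw":8.7},
{"translation":[-3.6,-0.1,-1.6],"twist":[0,-0.7,-0.1],"jaw":8.7},
{"translation":[-4,0.2,0],"twist":[0,0,0],"jaw":8.7},
{"translation":[-4,0.2,-0.1],"twist":[0,0,0],"jaw":8.7},
{"translation":[-4,0.2,0],"twist":[0,0,0],"jaw":8.7},
{"translation":[-4,0.2,-0.1],"twist":[0,0,0],"jaw":8.7},
{"translation":[-4,0.2,0],"twist":[0,0,0],"jaw":8.7},
{"translation":[0,1.5,0],"twist":[0,0,0],"jaw":8.7},
{"translation":[0,1.5,0],"twist":[0,0,0],"jaw":8.7}]
end [ 0.64765561 -0.03750036  0.2600357 ]
```

```bash
python3 -m crank '[{"translation":[0,-4,0],"twist":[0,0,0],"jaw":8.7},{"translation":[0,-4,0],"twist":[0,0,0],"jaw":8.7},{"translation":[-3.5,0,-1.8],"twist":[0,-0.7,0],"jaw":8.7},{"translation":[-3.5,0,-1.8],"twist":[0,-0.7,0],"jaw":8.7},{"translation":[-3.5,0,-1.8],"twist":[0,-0.7,0],"jaw":8.7},{"translation":[-3.5,0,-1.7],"twist":[0,-0.7,0],"jaw":8.7},{"translation":[-3.6,-0.1,-1.6],"twist":[0,-0.7,0],"jaw":8.7},{"translation":[-4,0.2,0],"twist":[0,0,0],"jaw":8.7},{"translation":[-4,0.2,-0.1],"twist":[0,0,0],"jaw":8.7},{"translation":[-4,0.2,0],"twist":[0,0,0],"jaw":8.7},{"translation":[-4,0.2,-0.1],"twist":[0,0,0],"jaw":8.7},{"translation":[-4,0.2,0],"twist":[0,0,0],"jaw":8.7},{"translation":[0,0,0],"twist":[0,0,0],"jaw":8.7}]'
python3 - <<'E'
from h import *
Q=tilt(90,190.7); stat(); print(cur()[2]['ee_rot'])
f=grab('wrist'); P=cloud(f); X=(P-C0)@CX; Y=(P-C0)@CY; Z=P[...,2]
for y0,y1 in((-.03,.03),(-.12,-.06),(.06,.12)):
    m=(X>.07)&(X<.16)&(Y>y0)&(Y<y1)&(Z>.12)&(Z<.25)
    if m.any(): print(y0,m.sum(),'zmax',np.percentile(Z[m],99).round(4),'x of top',np.median(X[m&(Z>np.percentile(Z[m],90))]).round(4))
rows([(case(.117,0,.26),Q,2),(case(.117,0,.2125),Q,4)],8.7)
E
```

```text
time: 23.88
tcp_pos: [0.6469, -0.0422, 0.2882]
ee_rot: [-89.9, 0.2, 100.4]
contact_force: [-0.0, 1.1, 1.2]
grip_width: 0.987
t 23.88 tcp [ 0.6469 -0.0422  0.2882] case [ 0.1153 -0.0045  0.2882] yaxis [-0. -0. -1.] F [-0.   1.1  1.2] grip 0.987 q [-10.  22.  12.  89.  -4.  69. 102.]
[-89.86228987   0.18152174 100.3609409 ]
-0.03 3221 zmax 0.2291 x of top 0.1138
-0.12 3143 zmax 0.2101 x of top 0.107
0.06 3203 zmax 0.2101 x of top 0.1064
[{"translation":[0.1,1.4,-0.1],"twist":[-0.1,-0.1,0],"jaw":8.7},
{"translation":[0.1,1.4,0],"twist":[0,0,-0.1],"jaw":8.7},
{"translation":[0,1.2,0],"twist":[0,0,0],"jaw":8.7},
{"translation":[0,1.2,0],"twist":[0,0,0],"jaw":8.7},
{"translation":[0,1.2,0],"twist":[0,0,0],"jaw":8.7},
{"translation":[0,1.2,0],"twist":[0,0,0],"jaw":8.7}]
end [ 0.64760088 -0.0370263   0.21236122]
```

```bash
python3 -m crank '[{"translation":[0.2,1.4,-0.1],"twist":[0,0,0],"jaw":8.7},{"translation":[0.1,1.4,0],"twist":[0,0,0],"jaw":8.7},{"translation":[0,1.2,0],"twist":[0,0,0],"jaw":8.7},{"translation":[0,1.2,0],"twist":[0,0,0],"jaw":8.7},{"translation":[0,1.2,0],"twist":[0,0,0],"jaw":8.7},{"translation":[0,1.2,0],"twist":[0,0,0],"jaw":8.7},{"translation":[0,0,0],"twist":[0,0,0],"jaw":8.7},{"translation":[0,0,0],"twist":[0,0,0],"jaw":6},{"translation":[0,0,0],"twist":[0,0,0],"jaw":6},{"translation":[0,0,0],"twist":[0,0,0],"jaw":6},{"translation":[0,0,0],"twist":[0,0,0],"jaw":6},{"translation":[0,0,0],"twist":[0,0,0],"jaw":6}]'
python3 - <<'E'
from h import *
stat()
p,Rm,_=cur(); c=tocase(p)
# radius & angle of grip centre (1cm above TCP) about hinge, then arc to shut
g=np.array([c[0]-.085,c[2]+.010-.04]); r=np.hypot(*g); ph0=np.arctan2(g[1],-g[0]); phe=np.arctan2(.0085,.185); print('r',r,'lid',ph0-phe)
w=[]; N=22
for i in range(1,N+1):
    ph=ph0+(phe+.03-ph0)*i/N; w.append((case(.085-r*np.cos(ph),c[1],.04+r*np.sin(ph)-.010),Rm,1))
rows(w,6)
E
```

```text
time: 25.42
tcp_pos: [0.649, -0.0359, 0.2148]
ee_rot: [-90.2, 0.2, 100.7]
contact_force: [2.6, -5.5, 0.2]
grip_width: 0.789
t 25.43 tcp [ 0.649  -0.0359  0.2148] case [0.1185 0.0013 0.2148] yaxis [ 0. -0. -1.] F [ 2.6 -5.5  0.2] grip 0.789 q [-10.  25.  11.  94.  -5.  61. 103.]
r 0.1877711002008526 lid 1.70442587238994
[{"translation":[0,-0.2,1.4],"twist":[0,0,0],"jaw":6},
{"translation":[0,-0.1,1.4],"twist":[0,0,0],"jaw":6},
{"translation":[0,0,1.5],"twist":[0,0,0],"jaw":6},
{"translation":[0,0.1,1.4],"twist":[0,0,0],"jaw":6},
{"translation":[0,0.3,1.4],"twist":[0,0,0],"jaw":6},
{"translation":[0,0.3,1.4],"twist":[0,0,0],"jaw":6},
{"translation":[0,0.4,1.4],"twist":[0,0,0],"jaw":6},
{"translation":[0,0.6,1.3],"twist":[0,0,0],"jaw":6},
{"translation":[0,0.6,1.3],"twist":[0,0,0],"jaw":6},
{"translation":[0,0.7,1.2],"twist":[0,0,0],"jaw":6},
{"translation":[0,0.9,1.1],"twist":[0,0,0],"jaw":6},
{"translation":[0,0.9,1.1],"twist":[0,0,0],"jaw":6},
{"translation":[0,1,1.1],"twist":[0,0,0],"jaw":6},
{"translation":[0,1,0.9],"twist":[0,0,0],"jaw":6},
{"translation":[0,1.2,0.9],"twist":[0,0,0],"jaw":6},
{"translation":[0,1.2,0.8],"twist":[0,0,0],"jaw":6},
{"translation":[0,1.2,0.6],"twist":[0,0,0],"jaw":6},
{"translation":[0,1.3,0.6],"twist":[0,0,0],"jaw":6},
{"translation":[0,1.4,0.5],"twist":[0,0,0],"jaw":6},
{"translation":[0,1.4,0.4],"twist":[0,0,0],"jaw":6},
{"translation":[0,1.4,0.3],"twist":[0,0,0],"jaw":6},
{"translation":[0.1,1.4,0.1],"twist":[0,0,0],"jaw":6}]
end [ 0.43223951 -0.07638318  0.04414714]
```

Gripped at 69.4 mm, lid at 1.704 rad. Starting the closing arc.

```bash
python3 -m crank '[{"translation":[0,-0.2,1.4],"twist":[0,0,0],"jaw":6},{"translation":[0,-0.1,1.4],"twist":[0,0,0],"jaw":6},{"translation":[0,0,1.5],"twist":[0,0,0],"jaw":6},{"translation":[0,0.1,1.4],"twist":[0,0,0],"jaw":6},{"translation":[0,0.3,1.4],"twist":[0,0,0],"jaw":6},{"translation":[0,0.3,1.4],"twist":[0,0,0],"jaw":6},{"translation":[0,0.4,1.4],"twist":[0,0,0],"jaw":6},{"translation":[0,0.6,1.3],"twist":[0,0,0],"jaw":6},{"translation":[0,0.6,1.3],"twist":[0,0,0],"jaw":6},{"translation":[0,0.7,1.2],"twist":[0,0,0],"jaw":6},{"translation":[0,0.9,1.1],"twist":[0,0,0],"jaw":6}]'
python3 -c "
from h import *
stat(); c=tocase(cur()[0]); print(np.hypot(c[0]-.085,c[2]-.03))"
```

```text
time: 26.8
tcp_pos: [0.5045, -0.0638, 0.1796]
ee_rot: [-90.3, 0.2, 100.7]
contact_force: [-0.1, -6.8, 8.2]
grip_width: 0.789
t 26.8 tcp [ 0.5045 -0.0638  0.1796] case [-0.0287  0.0008  0.1796] yaxis [ 0.01 -0.   -1.  ] F [-0.1 -6.8  8.2] grip 0.789 q [ -9.  14.  11. 115.  -3.  51. 104.]
0.18784115338364904
```

```bash
python3 -m crank '[{"translation":[0,0.9,1.1],"twist":[0,0,0],"jaw":6},{"translation":[0,1,1.1],"twist":[0,0,0],"jaw":6},{"translation":[0,1,0.9],"twist":[0,0,0],"jaw":6},{"translation":[0,1.2,0.9],"twist":[0,0,0],"jaw":6},{"translation":[0,1.2,0.8],"twist":[0,0,0],"jaw":6},{"translation":[0,1.2,0.6],"twist":[0,0,0],"jaw":6},{"translation":[0,1.3,0.6],"twist":[0,0,0],"jaw":6},{"translation":[0,1.3,0.5],"twist":[0,0,0],"jaw":6}]'
python3 - <<'E'
from h import *
stat(); p,Rm,_=cur(); c=tocase(p)
g=np.array([c[0]-.085,c[2]+.010-.04]); r=np.hypot(*g); ph0=np.arctan2(g[1],-g[0]); phe=np.arctan2(.0085,.185); print('r',r,'lid',ph0-phe)
r=.187
rows([(case(.085-r*np.cos(ph),c[1],.04+r*np.sin(ph)-.010),Rm,1) for ph in np.linspace(ph0,phe,7)[1:]],6)
E
```

```text
time: 27.8
tcp_pos: [0.4409, -0.076, 0.0877]
ee_rot: [-90.3, 0.2, 100.6]
contact_force: [2.8, -8.2, 2.8]
grip_width: 0.79
t 27.8 tcp [ 0.4409 -0.076   0.0877] case [-0.0934  0.0005  0.0877] yaxis [ 0.01 -0.   -1.  ] F [ 2.8 -8.2  2.8] grip 0.79 q [ -7.  17.  10. 127.  -5.  36. 107.]
r 0.18747060713824815 lid 0.26667971831240833
[{"translation":[0,0.8,0.2],"twist":[0,0,0],"jaw":6},
{"translation":[0,0.8,0.2],"twist":[0,0,0],"jaw":6},
{"translation":[0,0.8,0.2],"twist":[0,0,0],"jaw":6},
{"translation":[0,0.8,0.1],"twist":[0,0,0],"jaw":6},
{"translation":[0,0.9,0.1],"twist":[0,0,0],"jaw":6},
{"translation":[0,0.8,0.1],"twist":[0,0,0],"jaw":6}]
end [ 0.43237555 -0.07781845  0.03860732]
```

```bash
python3 -m crank '[{"translation":[0,0.8,0.2],"twist":[0,0,0],"jaw":6},{"translation":[0,0.8,0.2],"twist":[0,0,0],"jaw":6},{"translation":[0,0.8,0.2],"twist":[0,0,0],"jaw":6},{"translation":[0,0.6,0.1],"twist":[0,0,0],"jaw":6},{"translation":[0,0,0],"twist":[0,0,0],"jaw":6}]'
```

```text
time: 28.42
tcp_pos: [0.4342, -0.0773, 0.0573]
ee_rot: [-90.3, 0.2, 100.6]
contact_force: [3.6, -9.0, -2.2]
grip_width: 0.79
```

```bash
python3 -m crank '[{"translation":[0,0.3,0],"twist":[0,0,0],"jaw":6},{"translation":[0,0.3,0],"twist":[0,0,0],"jaw":6},{"translation":[0,0,0],"twist":[0,0,0],"jaw":6}]'
```

```text
time: 28.8
tcp_pos: [0.4335, -0.0774, 0.0513]
ee_rot: [-90.2, 0.2, 100.6]
contact_force: [2.0, -8.7, -3.0]
grip_width: 0.789
```

```bash
python3 -m crank '[{"translation":[0,0.3,0],"twist":[0,0,0],"jaw":6},{"translation":[0,0.3,0],"twist":[0,0,0],"jaw":6},{"translation":[0,0.2,0],"twist":[0,0,0],"jaw":6},{"translation":[0,0,0],"twist":[0,0,0],"jaw":6}]'
```

```text
time: 29.3
tcp_pos: [0.433, -0.0775, 0.0432]
ee_rot: [-90.1, 0.2, 100.6]
contact_force: [0.1, -9.4, -1.6]
grip_width: 0.791
```

```bash
python3 -m crank '[{"translation":[0,0.2,0],"twist":[0,0,0],"jaw":6},{"translation":[0,0.2,0],"twist":[0,0,0],"jaw":6},{"translation":[0,0,0],"twist":[0,0,0],"jaw":6}]'
```

```text
time: 29.68
tcp_pos: [0.4338, -0.0774, 0.0411]
ee_rot: [-90.2, 0.2, 100.6]
contact_force: [-6.7, -7.9, 30.2]
grip_width: 0.788
```

A 30 N reaction means the lid is seated. I'll ease off, release, rise clear and verify.

```bash
python3 -m crank '[{"translation":[0,-0.2,0],"twist":[0,0,0],"jaw":6},{"translation":[0,0,0],"twist":[0,0,0],"jaw":8.7},{"translation":[0,0,0],"twist":[0,0,0],"jaw":8.7},{"translation":[0,0,0],"twist":[0,0,0],"jaw":8.7},{"translation":[0,-0.5,0],"twist":[0,0,0],"jaw":8.7},{"translation":[0,-1.5,0],"twist":[0,0,0],"jaw":8.7},{"translation":[0,-3,0],"twist":[0,0,0],"jaw":8.7},{"translation":[0,-4,0],"twist":[0,0,0],"jaw":8.7},{"translation":[0,-4,0],"twist":[0,0,0],"jaw":8.7},{"translation":[0,-4,0],"twist":[0,0,0],"jaw":8.7},{"translation":[0,0,0],"twist":[0,0,0],"jaw":8.7}]'
python3 - <<'E'
from h import *
stat(); f=grab('scene'); g=grab('top'); cv2.imwrite('pics/e8.png',np.vstack([f['img'][90:370,120:600],cv2.resize(g['img'][110:310,150:490],(480,282))]))
for n,F in(('scene',f),('top',g)):
    P=cloud(F); X=(P-C0)@CX; Y=(P-C0)@CY; Z=P[...,2]; m=(abs(X)<.07)&(abs(Y)<.12)&(Z>.045)&(Z<.09); A=np.c_[X[m],Y[m],np.ones(m.sum())]
    for _ in range(4):
        k=np.linalg.lstsq(A,Z[m],rcond=None)[0]; r=abs(Z[m]-A@k); 
        keep=r<.004; A=A[keep]; mm=np.where(m); m2=np.zeros_like(m); m2[mm[0][keep],mm[1][keep]]=1; m=m2
    print(n,m.sum(),'slope x,y,z0',k)
E
```

```text
time: 31.05
tcp_pos: [0.4341, -0.0753, 0.2138]
ee_rot: [-90.4, 0.1, 100.7]
contact_force: [-0.6, 0.6, -0.8]
grip_width: 0.989
t 31.05 tcp [ 0.4341 -0.0753  0.2138] case [-0.0999  0.0025  0.2138] yaxis [ 0.01 -0.   -1.  ] F [-0.6  0.6 -0.8] grip 0.989 q [ -9.   5.  12. 121.  -1.  54. 104.]
scene 3264 slope x,y,z0 [-2.84683949e-03  9.70530537e-05  5.94942586e-02]
top 4011 slope x,y,z0 [-0.00305773 -0.00105743  0.06174395]
```

View pics/e8.png

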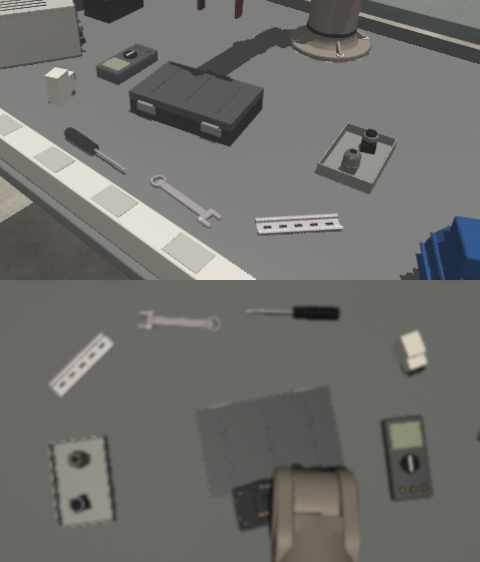

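The lid is shut (slope about 0.003 rad) and both tray parts are standing. The bystanders are where they were and the robot is clear. Handing in.

```bash
python3 -c "
from bench import ctrl
print(ctrl.close_job())"
```

```text
the job is handed in; nothing more can be done
None
```

I opened the lid to about 1.70 rad and found the misplaced part: a cable gland at the rear of the contact-block bin. I stood it in the free half of the returns tray, then shut the lid slowly, holding the tab ends all the way. I handed the job in at about 31 s; no verdict is reported.

**Last checks:**
- **Lid:** its slope measures about 0.003 rad in both the scene and top cameras, well under the 0.03 rad limit.
- **Tray:** the gland and the button unit that was already there both stand upright.
- **Bystanders:** none looks moved in the final pictures.
- **Robot:** it is clear of everything and the force reads about zero.

**What didn't go to plan:**
- **First approach:** hooking the tab with a tilted tool ran into joint limits, so I gripped the tab's two ends instead.
- **Gland grip:** the jaws read about 33.4 mm on the nominal 30 mm nut, and regripping higher didn't change it. It held and stood straight when placed.
- **Lid near-miss:** I made one wrong-way move of about 25 mm toward the lid while lifting the gland. The force stayed near zero and the lid was still at about 1.70 rad afterwards. A rough camera fit in between read 1.62 rad.
- **Bins not rechecked:** I last saw the three bins when lifting the gland out, with the other five parts in their places. I didn't look inside again before shutting the lid.

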